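# Put away the food rings and the sauce tub

## Task

Clear the washed and filled things off the cutting board. Stand both round steel rings flat, side by side, in the undivided steel tray; stand the large square frame in the larger bay of the divided steel tray and the small square frame in its smaller bay; and stand the lidded tub upright in the black tray beside the tub already there. Leave the spice jar and the tub that is already in the black tray where they are.

Things in the scene. Friction and masses are not known exactly. Their poses are not given: they have to be found in the camera images.
- ring_a_mid (a point): Round stainless food ring, a short open tube standing on its end on the cutting board: outside diameter 60 mm, height 45 mm, wall about 3 mm. Point at its centre, half-way up, on its axis; z along the axis. The other round ring is identical and the two may be swapped.
- ring_b_mid (a point): Round stainless food ring, a short open tube standing on its end on the cutting board: outside diameter 60 mm, height 45 mm, wall about 3 mm. Point at its centre, half-way up, on its axis; z along the axis. The other round ring is identical and the two may be swapped.
- big_frame_mid (a point): Large square stainless food frame, an open square tube standing on the cutting board: 62 x 62 mm outside, height 45 mm, wall 2.5 mm. Point at its centre, half-way up; x and y square to its side walls, z up. 
- small_frame_mid (a point): Small square stainless food frame, an open square tube standing on the cutting board: 40 x 40 mm outside, height 45 mm, wall 2.5 mm. Point at its centre, half-way up; x and y square to its side walls, z up. 
- tub_mid (a point): Lidded round sauce tub standing on the cutting board: clear body tapering from 54 mm down to 48 mm diameter at the foot, white lid of 58 mm diameter taking up the top 10 mm; total height 44 mm. Point at its centre, half-way up; z up. Grip it by the lid.
- plain_tray: Fixed low tray, 110 mm in its x, 170 mm in its y; walls 3 mm thick and 12 mm high, floor 3 mm. Origin: centre of the underside; z up, y roughly to the left. Bare steel, with no divider: inside 104 x 164 mm.
- divided_tray: Fixed low tray, 110 mm in its x, 170 mm in its y; walls 3 mm thick and 12 mm high, floor 3 mm. Origin: centre of the underside; z up, y roughly to the left. Steel, with a dividing wall (4 mm thick, 12 mm high) at y = -20 mm. Larger bay: y from -18 to +82 mm (centre +32). Smaller bay: y from -82 to -22 mm (centre -52). Both are 104 mm wide in x, centred at x = 0.
- tub_tray: Fixed low tray, 110 mm in its x, 170 mm in its y; walls 3 mm thick and 12 mm high, floor 3 mm. Origin: centre of the underside; z up, y roughly to the left. Black plastic, with no divider: inside 104 x 164 mm. One lidded tub already stands in it towards the +y end; the -y end is free.
- stored_tub_mid (a point): The tub that already stands in the black tray, of the same make as the loose one (58 mm lid, height 44 mm); it is loose and must stay where it is. Point at its centre, half-way up.
- spice_jar_mid (a point): Closed spice jar, 44 mm diameter, 70 mm high, reddish-brown with a dark cap, standing on the cutting board (yellowish, fixed, top 12 mm above the counter) among the things to be put away, in a row from right to left; it is loose and stays there. Point at its centre, half-way up.

How it is judged:
At the end, for the whole second after the job is handed in: Rings in the undivided steel tray, large and small frame in the larger and smaller bay, tub in the black tray: each inside the walls, flat on the floor (4 mm, 7 degrees), released, at rest; stored tub within 15 mm and spice jar within 25 mm of their starts (x of ring_a_mid in the frame of plain_tray between -0.0235 and 0.0235 m and y of ring_a_mid in the frame of plain_tray between -0.0535 and 0.0535 m and z of ring_a_mid in the frame of plain_tray between 0.0215 and 0.0295 m and angle between the z axis of each of ring_a_mid, ring_b_mid and the z axis of plain_tray, either way round below 0.12 rad and linear speed of each of ring_a, ring_b, big_frame, small_frame, tub below 0.02 m/s and x of ring_b_mid in the frame of plain_tray between -0.0235 and 0.0235 m and y of ring_b_mid in the frame of plain_tray between -0.0535 and 0.0535 m and z of ring_b_mid in the frame of plain_tray between 0.0215 and 0.0295 m and x of big_frame_mid in the frame of divided_tray between -0.0225 and 0.0225 m and y of big_frame_mid in the frame of divided_tray between 0.0115 and 0.0525 m and z of big_frame_mid in the frame of divided_tray between 0.0215 and 0.0295 m and angle between the z axis of each of big_frame_mid, small_frame_mid and the z axis of divided_tray, either way round below 0.12 rad and x of small_frame_mid in the frame of divided_tray between -0.0335 and 0.0335 m and y of small_frame_mid in the frame of divided_tray between -0.0635 and -0.0405 m and z of small_frame_mid in the frame of divided_tray between 0.0215 and 0.0295 m and x of tub_mid in the frame of tub_tray between -0.0295 and 0.0295 m and y of tub_mid in the frame of tub_tray between -0.0595 and 0.0595 m and z of tub_mid in the frame of tub_tray between 0.021 and 0.029 m and angle between tub_mid's own z axis and vertical below 0.12 rad and distance of stored_tub_mid from where it was at the start of the episode below 0.015 m and distance of spice_jar_mid from where it was at the start of the episode below 0.025 m); the robot touches nothing.
It fails at once if the tub already in the black tray is shifted or knocked over (distance of stored_tub_mid from where it was at the start of the episode above 0.015 m).
It fails at once if the spice jar is shifted or knocked over (distance of spice_jar_mid from where it was at the start of the episode above 0.025 m).
It also fails if it takes over 102 s, if anything falls off the work surface, if the arm or the gripper's body presses on something with over 40 N, if the wrist force passes 120 N, or if a joint passes its speed limit or range.

## Robot

A 7-joint arm with a two-finger parallel gripper is mounted at the origin on the work surface. World frame = base frame: x ahead of the robot, y to its left, z up, the work surface at z = 0. Lengths are in m, angles in rad, forces in N, time in s.
With the tool pointing down it reaches from about 0.425 to 0.825 m from the base axis. Payload 3.6 kg.
Tool frame: the origin (TCP) lies on the centre line of the jaws, within the pads' length; the fingertips stand 25 mm ahead of it and the grasp point (between the pads) lies 6 mm ahead of it; x points along the fingers, z is the direction in which the jaws open and shut, and the axes are right-handed (so a half turn about x gives the same grasp; the last joint's range is limited). The gripper opens to 93 mm and grips with 3 to 60 N. Pads are 15 mm wide; open, the fingers measure 128 mm over their backs; the gripper's body (75 mm by 188 mm) begins 65 mm behind the grasp point.
Start: joints at [-1.204, 0.615, -0.013, 1.423, 0.008, 1.103, -0.04], TCP at [0.249, 0.6, 0.244] pointing down, gripper open.
Joint ranges: [-3.12, 3.12], [-0.3, 2.06], [-1.34, 1.32], [0.26, 2.42], [-1.36, 4.5], [0.01, 1.98], [-2.84, 2.84]. Speed limits (rad/s): [2.79, 2.79, 3.14, 3.14, 3.14, 3.14, 3.14].

## Interface

Orientations are given as a 3x3 rotation matrix whose columns are the frame's x, y, z axes.
In Python, from station import get_state, grab_frame, job_done gives the robot as it stands. The module is installed in compiled form; this text tells all that it offers.
- The arm moves only by the tool apply_moves, never from a script. Its argument "moves" is a list of rows, each an object with "xyz": the shift along the world's x, y, z scaled (see below), a list of three; "rotation": the turn, a rotation vector about the world's x, y, z scaled (see below), a list of three. In form: [{"xyz": [x, y, z], "rotation": [ax, ay, az]}, ...]. A call has 1 to 20 rows; each row shifts and turns the commanded pose from where the row before left it; what a row does not reach is not made up. The controller multiplies each number of a shift by 0.2 m and each number of a turn by 60 degrees. A row lasts 1/8 s, in which the tool goes at most 62.5 mm and 10.7 degrees, less where a joint would pass 70% of its speed; a pose out of reach is approached as far as the arm can. A call with a number of a shift or a turn outside -1 to 1 is refused whole. A call with a gripper value outside its range is refused whole. "hand" is the closure, from 0 (fully open) to 1 (shut), set as the call begins (left out, the last holds). The fingers move at their own pace and stop on an object; "squeeze" is the grip in N (left out, the last holds). Time passes only in rows, so rows that do not move let the fingers close. It gives the time, the measured TCP pose, the force and the opening at its end, in the units of the state.
- get_state(): the state, without advancing time (a new reading comes with each control period).
- grab_frame(name): name is "scene" or "top"; returns a dict with "color" (420x560x3 uint8, blue, green, red), "fovy" (degrees; the focal length in pixels is half the picture's height over the tangent of half this angle, whatever the lens; pixels are square), "cx", "cy" (the principal point, pixels), "rvec" (rotation vector, rad) and "tvec" (3), from world to camera coordinates, as OpenCV has them. Camera axes: x right, y down, z forward; pixel columns grow to the right and rows downward; lengths in m; the calibration is good to about 2 mm. A picture is of the moment at which its call begins. There is no depth.
- job_done(): hands the job in, once; it reports no verdict.
The state is a dict: "clock": time; "joint_positions": joint angles; "qvel": joint speeds; "tau": joint torques, N m; "ee_pos": TCP position; "orientation": TCP orientation; "wrist_force": force on the tool from outside, world axes, zero at the start; "torque": the same for the moment, N m; "gripper_width": opening from 0.0 (shut) to 1.0 (fully open).
Only numpy, scipy, OpenCV 4.12 (cv2) and the standard library are available. Lean on these libraries where they do the work, as an engineer would, in place of code of your own. Each camera call takes 0.05 s, during which the arm holds its last target.

## Working session

There is one attempt and no reset: what is moved stays moved. The work goes in short steps, Python scripts to look and compute and a tool call to move; the robot and the scene stay as the last step left them, time stands still between calls to the robot, and variables do not carry over. Pictures are saved under pics/ and viewed, and the job is handed in when it is done.

Besides the shell and the picture viewer there is one more tool, called after "Request:" as name(argument=value, ...) on one line, values as JSON. apply_moves: Moves the arm, as the interface text tells. Shifts and turns lie within -1 to 1; 1 stands for 0.2 m of shift or 60 degrees of turn. Its arguments: {"type":"object","properties":{"moves":{"type":"array","items":{"type":"object","properties":{"xyz":{"type":"array","items":{"type":"number"}},"rotation":{"type":"array","items":{"type":"number"}}}}},"hand":{"type":"number"},"squeeze":{"type":"number"}},"required":["moves"]}

```bash
mkdir -p pics
python3 - <<'E'
from station import *
import cv2
s=get_state(); print(s)
for n in("scene","top"):
    f=grab_frame(n); cv2.imwrite(f"pics/{n}0.png",f["color"]); print(n,{k:f[k] for k in f if k!="color"})
E
```

```text
{'clock': 0.0, 'joint_positions': array([-1.20450381,  0.61588084, -0.01262141,  1.42488084,  0.00808273,
        1.10340644, -0.04042504]), 'qvel': array([-0.00034377,  0.00051504,  0.00072464,  0.00041389,  0.00153445,
        0.00091471,  0.00085521]), 'tau': array([ 9.00768646e-04, -4.58916163e+01,  2.09218129e-01, -1.65748143e+01,
       -6.10418874e-02,  2.03770021e-02,  2.38246430e-04]), 'ee_pos': array([0.2485067 , 0.5998344 , 0.24251198]), 'orientation': array([[-9.50331036e-04, -9.23858198e-01,  3.82733755e-01],
       [-2.34021691e-03,  3.82734934e-01,  9.23855234e-01],
       [-9.99996810e-01, -1.77117024e-05, -2.52575346e-03]]), 'wrist_force': array([ 0.72486316,  0.08299839, -0.22510648]), 'torque': array([-0.03242149,  0.03127813,  0.00651574]), 'gripper_width': 0.9968814584052349}
scene {'fovy': 56.20829000758743, 'cx': 276.5951610181021, 'cy': 216.7194668284159, 'rvec': array([ 2.0327975 ,  1.68906419, -0.51461411]), 'tvec': array([-0.11220951, -0.39131853,  1.33050001])}
top {'fovy': 57.693359370596156, 'cx': 271.17617906916894, 'cy': 206.76101974030297, 'rvec': array([ 2.16080395, -2.20699654,  0.10103144]), 'tvec': array([0.00706126, 0.53919254, 0.86382583])}
```

View pics/scene0.png

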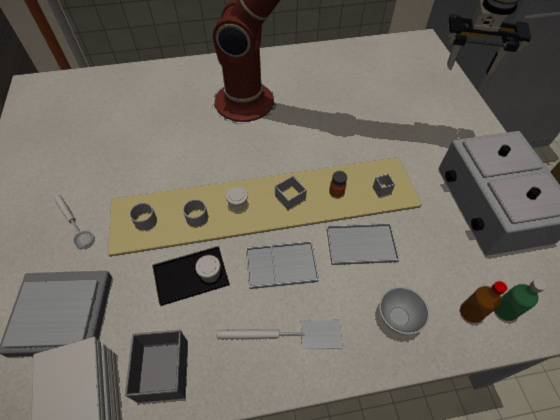

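View pics/top0.png

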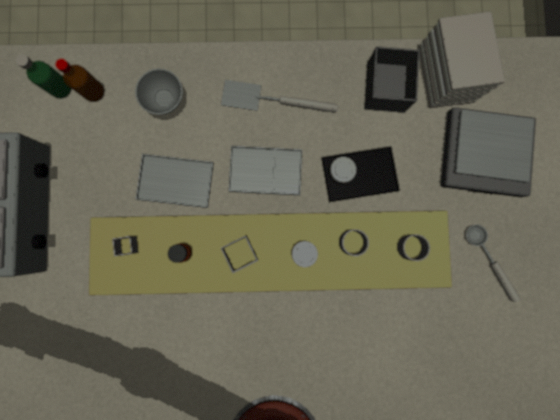

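```bash
cat > h.py <<'E'
import cv2,numpy as np
from station import *
def cam(f):
    fl=210/np.tan(np.radians(f["fovy"]/2)); K=np.array([[fl,0,f["cx"]],[0,fl,f["cy"]],[0,0,1]])
    return K,cv2.Rodrigues(f["rvec"])[0],f["tvec"],
def proj(f,P):
    K,R,t=cam(f); return cv2.projectPoints(np.float64(P).reshape(-1,3),f["rvec"],f["tvec"],K,None)[0].reshape(-1,2)
def back(f,uv,z):
    K,R,t=cam(f); uv=np.float64(uv).reshape(-1,2)
    d=(np.linalg.inv(K)@np.c_[uv,np.ones(len(uv))].T).T@R; c=-R.T@t
    return c+d*((z-c[2])/d[:,2])[:,None]
def crop(f,name,x0,y0,x1,y1,s,g=1.8):
    c=f["color"][y0:y1,x0:x1]; c=np.clip(c.astype(float)*g,0,255).astype(np.uint8)
    cv2.imwrite(f"pics/{name}.png",cv2.resize(c,None,fx=s,fy=s,interpolation=cv2.INTER_CUBIC))
E
python3 - <<'E'
from h import *
import pickle
f=grab_frame("top"); g=grab_frame("scene"); pickle.dump((f,g),open("f0.pkl","wb"))
crop(f,"tA",80,140,280,290,4); crop(f,"tB",220,140,450,290,3.4)
crop(g,"sA",100,160,260,310,5,1.2);crop(g,"sB",240,160,410,290,4.6,1.2)
for n,f in(("t",f),("s",g)):
    K,R,t=cam(f);print(K[0,0],-R.T@t)
E
```

```text
381.25249098232115 [0.46631051 0.00525649 0.90526261]
393.22658124217236 [ 1.06750954 -0.08228884  0.8885963 ]
```

View pics/tA.png

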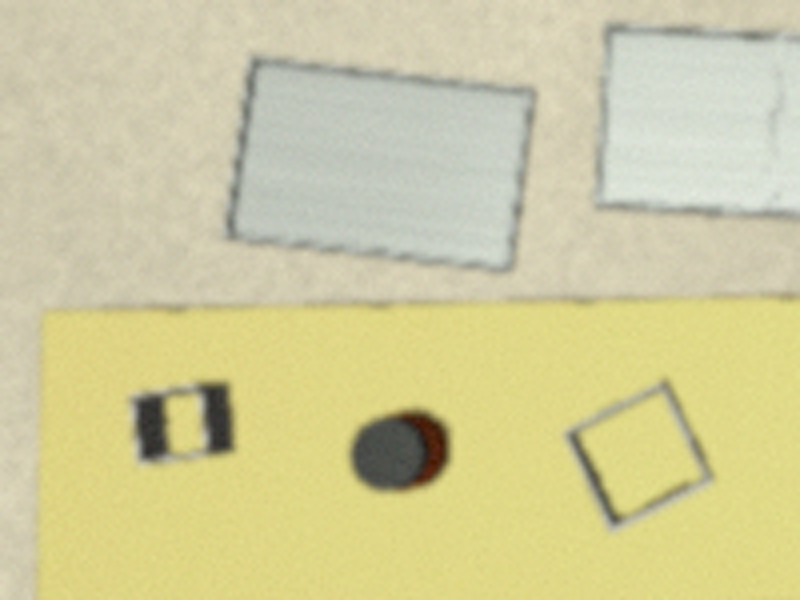

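View pics/tB.png

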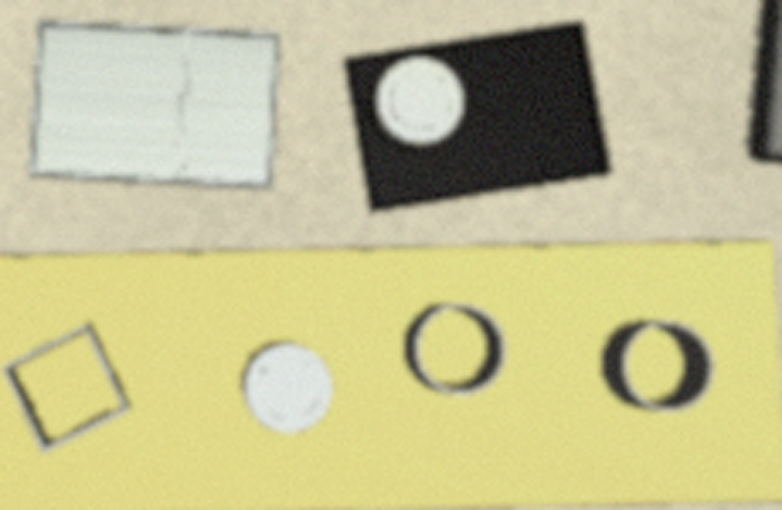

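View pics/sA.png

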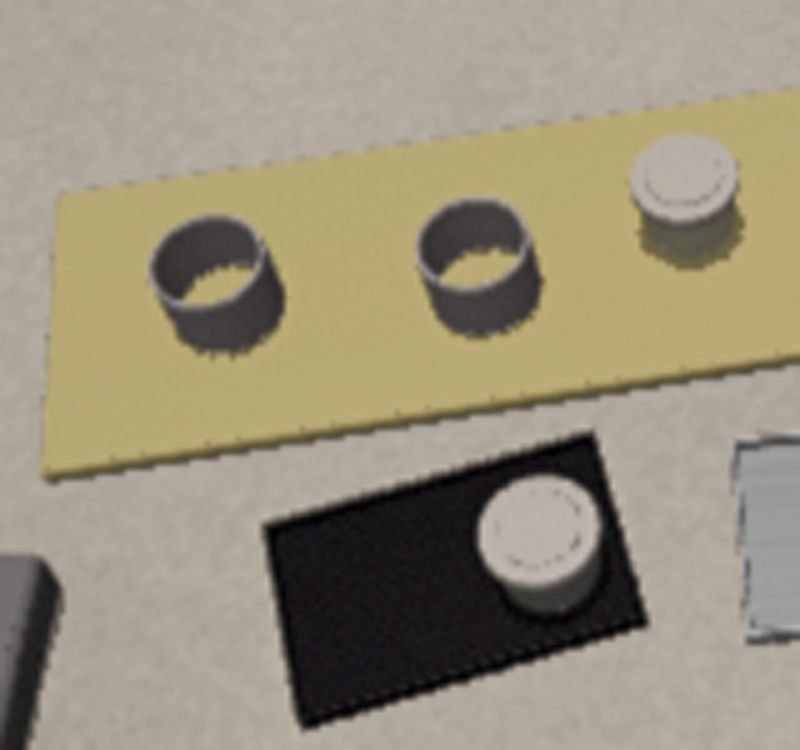

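View pics/sB.png

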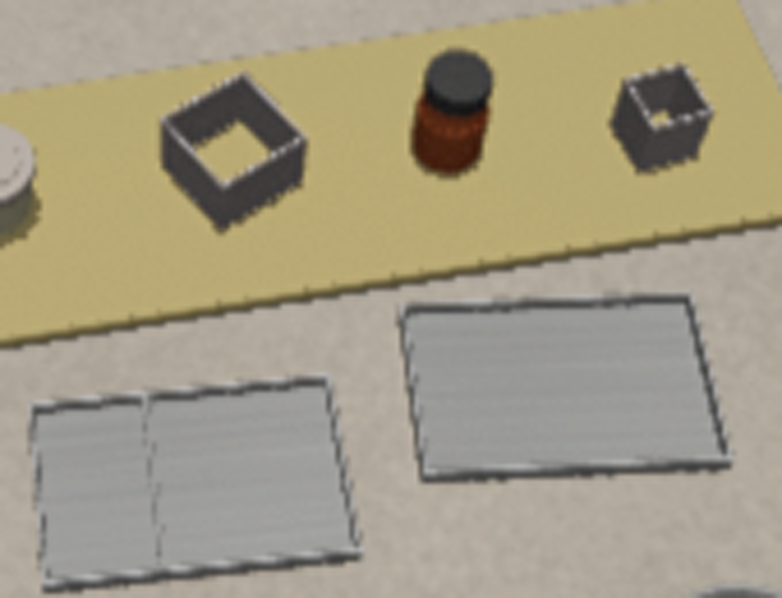

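Run:
```python
from h import *
import pickle
np.set_printoptions(precision=4,suppress=True)
f,g=pickle.load(open("f0.pkl","rb"))
A=lambda p:(np.float64(p).reshape(-1,2)+.5)/4-.5+[80,140]
B=lambda p:(np.float64(p).reshape(-1,2)+.5)/3.4-.5+[220,140]
SA=lambda p:(np.float64(p).reshape(-1,2)+.5)/5-.5+[100,160]
SB=lambda p:(np.float64(p).reshape(-1,2)+.5)/4.6-.5+[240,160]
def rect(n,F,uv,z):
    P=back(F,uv,z)[:,:2]; e=np.roll(P,-1,0)-P
    # order TL,TR,BR,BL : e0 is -y dir, e1 -x, 
    ydir=(-e[0]+e[2]); yaw=np.arctan2(-ydir[0],ydir[1]); xd=e[3]-e[1]; yaw2=np.arctan2(xd[1],xd[0])
    print(n,"c",P.mean(0),"sides",np.linalg.norm(e,axis=1),"yaw",np.degrees([yaw,yaw2]))
rect("plain T",f,A([(252,58),(535,90),(510,270),(228,238)]),.012)
rect("plain S",g,SB([(730,464),(424,478),(402,308),(690,297)]),.012)
rect("div T",f,B([(40,22),(278,35),(270,187),(31,175)]),.012)
rect("div S",g,SB([(360,555),(45,588),(34,405),(327,379)]),.012)
rect("blk T",f,B([(346,58),(583,22),(609,172),(371,210)]),.012)
rect("blk S",g,SA([(647,625),(304,727),(264,522),(594,433)]),.012)
rect("big T",f,A([(568,433),(665,382),(712,480),(613,528)]),.057)
rect("big S",g,SB([(305,145),(222,187),(163,122),(245,75)]),.057)
rect("sml T",f,A([(132,398),(205,388),(212,453),(140,463)]),.057)
rect("sml S",g,SB([(711,112),(642,127),(625,80),(685,66)]),.057)
for n,t,s,z in(("ring1",(457,348),(474,246),.057),("ring2",(665,365),(210,263),.057),("tub",(288,387),(684,178),.056),("stored",(420,100),(539,530),.047)):
    print(n,back(f,B(t),z),back(g,SA(s),z))
print("jar",back(f,A((388,453)),.082),back(g,SB((459,80)),.082))
```

```text
plain T c [0.6069 0.2212] sides [0.1688 0.1079 0.1666 0.1078] yaw [-7.6755 -7.7244]
plain S c [0.6115 0.2225] sides [0.1667 0.1086 0.1663 0.1076] yaw [-7.8399 -8.2249]
div T c [0.6269 0.0079] sides [0.1669 0.1073 0.1659 0.108 ] yaw [-4.1757 -4.3115]
div S c [0.6314 0.0089] sides [0.166  0.1093 0.1639 0.1075] yaw [-4.4437 -4.564 ]
blk T c [ 0.6149 -0.2171] sides [0.1691 0.1072 0.1684 0.1081] yaw [7.7543 7.1995]
blk S c [ 0.6186 -0.215 ] sides [0.1648 0.1129 0.1676 0.1112] yaw [7.2877 8.1102]
big T c [0.4342 0.0682] sides [0.0604 0.0599 0.0603 0.0578] yaw [25.4949 24.6984]
big S c [0.4376 0.0706] sides [0.057  0.0578 0.0601 0.0621] yaw [23.4119 23.5436]
sml T c [0.4564 0.3254] sides [0.0404 0.036  0.0397 0.0361] yaw [6.6318 7.1616]
sml S c [0.4584 0.3259] sides [0.0434 0.0356 0.0387 0.0362] yaw [4.8373 1.2653]
ring1 [[ 0.454  -0.1862  0.057 ]] [[ 0.4577 -0.1864  0.057 ]]
ring2 [[ 0.4401 -0.3219  0.057 ]] [[ 0.4435 -0.3203  0.057 ]]
tub [[ 0.4311 -0.0752  0.056 ]] [[ 0.4334 -0.0743  0.056 ]]
stored [[ 0.6201 -0.1702  0.047 ]] [[ 0.6214 -0.1685  0.047 ]]
jar [[0.4395 0.2008 0.082 ]] [[0.4436 0.2008 0.082 ]]
```

Request:
apply_moves(moves=[{"xyz": [0,-0.15,0],"rotation": [0,0,-0.1]},{"xyz": [0,-0.2,0],"rotation": [0,0,-0.1]},{"xyz": [0,-0.2,0],"rotation": [0,0,-0.1]},{"xyz": [0,-0.2,0],"rotation": [0,0,-0.1]},{"xyz": [0.1,-0.2,0],"rotation": [0,0,-0.1]},{"xyz": [0.2,-0.2,0],"rotation": [0,0,-0.1]},{"xyz": [0.2,-0.1,-0.1],"rotation": [0,0,-0.1]},{"xyz": [0.2,-0.1,-0.1],"rotation": [0,0,-0.14]},{"xyz": [0.2,-0.02,-0.15],"rotation": [0,0,-0.1]},{"xyz": [0.14,0,-0.15],"rotation": [0,0,-0.1]},{"xyz": [0,0,0],"rotation": [0,0,0]},{"xyz": [0,0,0],"rotation": [0,0,0]}], hand=0, squeeze=20)

```text
clock: 1.7
ee_pos: [0.456, 0.327, 0.144]
orientation: [[-0.001, -0.091, 0.996], [0.0, 0.996, 0.091], [-1.0, 0.001, -0.001]]
wrist_force: [-0.4, -0.6, 0.3]
gripper_width: 1.001
```

Run:
```python
from h import *
f=grab_frame("top"); g=grab_frame("scene")
K=np.hstack
def z(F,x0,y0,x1,y1,s,G): 
    return cv2.resize(np.clip(F["color"][y0:y1,x0:x1]*float(G),0,255).astype(np.uint8),None,fx=s,fy=s,interpolation=cv2.INTER_CUBIC)
cv2.imwrite("pics/a1.png",np.hstack([z(f,70,190,170,290,4,1.8),z(g,330,120,430,220,4,1.2)]))
```

```text
(no output)
```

View pics/a1.png

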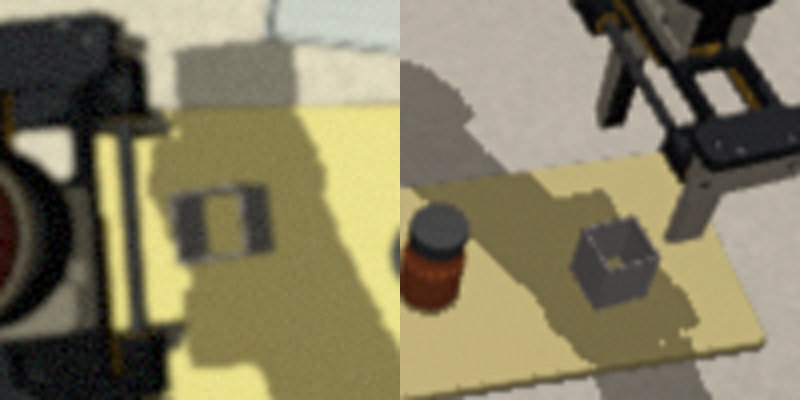

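Run:
```python
from h import *
import pickle
f,g=pickle.load(open("f0.pkl","rb"))
for s in(-1,1):
  for a in (.0465,.064): print(s,a,proj(g,[.456+s*a*.996,.327+s*a*.09,.119]), proj(f,[.456+s*a*.996,.327+s*a*.09,.119]))
```

```text
-1 0.0465 [[382.37814848 151.69228754]] [[112.17470643 269.62222123]]
-1 0.064 [[379.66063284 147.02447009]] [[112.84393806 278.2753498 ]]
1 0.0465 [[397.68277299 177.98070792]] [[108.65886413 224.16257182]]
1 0.064 [[400.73640994 183.22587365]] [[108.00482824 215.70592333]]
```

Request:
apply_moves(moves=[{"xyz": [0.005,-0.005,-0.1],"rotation": [0,0,0]},{"xyz": [0,0,-0.15],"rotation": [0,0,0]},{"xyz": [0,0,-0.13],"rotation": [0,0,0]},{"xyz": [0,0,-0.08],"rotation": [0,0,0]},{"xyz": [0,0,0],"rotation": [0,0,0]},{"xyz": [0,0,0],"rotation": [0,0,0]}])

```text
clock: 2.55
ee_pos: [0.4583, 0.326, 0.0528]
orientation: [[0.002, -0.089, 0.996], [0.001, 0.996, 0.089], [-1.0, 0.001, 0.002]]
wrist_force: [1.1, 0.6, 0.2]
gripper_width: 1.0
```

Request:
apply_moves(moves=[{"xyz": [0,0,0],"rotation": [0,0,0]},{"xyz": [0,0,0],"rotation": [0,0,0]},{"xyz": [0,0,0],"rotation": [0,0,0]},{"xyz": [0,0,0],"rotation": [0,0,0]},{"xyz": [0,0,0],"rotation": [0,0,0]},{"xyz": [0,0,0],"rotation": [0,0,0]}], hand=1, squeeze=20)

```text
clock: 3.3
ee_pos: [0.4577, 0.3254, 0.0516]
orientation: [[-0.0, -0.089, 0.996], [-0.0, 0.996, 0.089], [-1.0, -0.0, -0.0]]
wrist_force: [0.3, 0.0, -0.4]
gripper_width: 0.433
```

Request:
apply_moves(moves=[{"xyz": [0,0,0],"rotation": [0,0,0]},{"xyz": [0,0,0.1],"rotation": [0,0,0]},{"xyz": [0,0,0.2],"rotation": [0,0,0]},{"xyz": [0.03,-0.1,0.2],"rotation": [0,0,-0.01]},{"xyz": [0.08,-0.2,0],"rotation": [0,0,-0.02]},{"xyz": [0.1,-0.2,0],"rotation": [0,0,-0.02]},{"xyz": [0.1,-0.2,0],"rotation": [0,0,-0.02]},{"xyz": [0.1,-0.2,0],"rotation": [0,0,-0.02]},{"xyz": [0.1,-0.2,0],"rotation": [0,0,-0.02]},{"xyz": [0.1,-0.2,0],"rotation": [0,0,-0.02]},{"xyz": [0.1,-0.2,0],"rotation": [0,0,-0.02]},{"xyz": [0.1,-0.2,0],"rotation": [0,0,-0.01]},{"xyz": [0.03,-0.1,-0.1],"rotation": [0,0,0]},{"xyz": [0,-0.045,-0.1],"rotation": [0,0,0]},{"xyz": [0,0,0],"rotation": [0,0,0]},{"xyz": [0,0,0],"rotation": [0,0,0]}])

```text
clock: 5.3
ee_pos: [0.6261, -0.0426, 0.1121]
orientation: [[0.001, 0.078, 0.997], [0.001, 0.997, -0.078], [-1.0, 0.001, 0.0]]
wrist_force: [0.9, -0.5, 0.3]
gripper_width: 0.435
```

```bash
cat >> h.py <<'E'
def z(F,x0,y0,x1,y1,s,G): 
    return cv2.resize(np.clip(F["color"][y0:y1,x0:x1]*float(G),0,255).astype(np.uint8),None,fx=s,fy=s,interpolation=cv2.INTER_CUBIC)
def pair(name,T,S):
    f=grab_frame("top"); g=grab_frame("scene")
    a=z(f,*T,400/(T[3]-T[1]),1.8); b=z(g,*S,400/(S[3]-S[1]),1.2)
    cv2.imwrite(f"pics/{name}.png",np.hstack([a,b])); print(a.shape,b.shape); return f,g
E
python3 -c "
from h import *
pair('a2',(200,120,320,220),(230,200,330,300))"
```

```text
(400, 480, 3) (400, 400, 3)
```

View pics/a2.png

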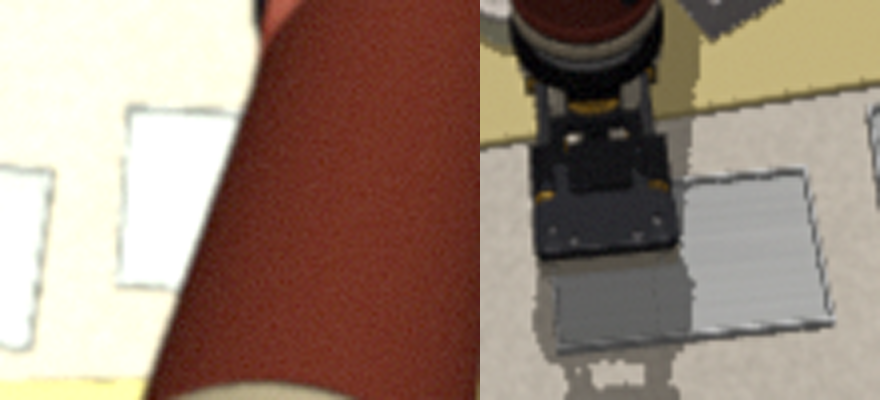

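Request:
apply_moves(moves=[{"xyz": [-0.005,-0.003,-0.1],"rotation": [0,0,0]},{"xyz": [0,0,-0.12],"rotation": [0,0,0]},{"xyz": [0,0,-0.07],"rotation": [0,0,0]},{"xyz": [0,0,-0.03],"rotation": [0,0,0]},{"xyz": [0,0,-0.01],"rotation": [0,0,0]},{"xyz": [0,0,0],"rotation": [0,0,0]},{"xyz": [0,0,0],"rotation": [0,0,0]}])

```text
clock: 6.28
ee_pos: [0.6252, -0.0442, 0.0463]
orientation: [[0.001, 0.079, 0.997], [-0.0, 0.997, -0.079], [-1.0, 0.0, 0.001]]
wrist_force: [0.7, 0.7, -0.3]
gripper_width: 0.43
```

Request:
apply_moves(moves=[{"xyz": [0,0,-0.008],"rotation": [0,0,0]},{"xyz": [0,0,-0.006],"rotation": [0,0,0]},{"xyz": [0,0,0],"rotation": [0,0,0]},{"xyz": [0,0,0],"rotation": [0,0,0]}])

```text
clock: 6.78
ee_pos: [0.6248, -0.0441, 0.0428]
orientation: [[-0.0, 0.079, 0.997], [0.0, 0.997, -0.079], [-1.0, 0.0, -0.0]]
wrist_force: [-0.1, -0.9, -0.7]
gripper_width: 0.433
```

Request:
apply_moves(moves=[{"xyz": [0,0,0],"rotation": [0,0,0]},{"xyz": [0,0,0],"rotation": [0,0,0]},{"xyz": [0,0,0],"rotation": [0,0,0]},{"xyz": [0,0,0],"rotation": [0,0,0]}], hand=0.2)

```text
clock: 7.28
ee_pos: [0.6248, -0.0442, 0.0429]
orientation: [[0.0, 0.079, 0.997], [-0.0, 0.997, -0.079], [-1.0, 0.0, 0.0]]
wrist_force: [0.2, -0.3, 0.5]
gripper_width: 0.784
```

Request:
apply_moves(moves=[{"xyz": [0,0,0.1],"rotation": [0,0,0]},{"xyz": [0,0,0.2],"rotation": [0,0,0]},{"xyz": [-0.05,0.03,0.15],"rotation": [0,0,0.03]},{"xyz": [-0.15,0.1,0],"rotation": [0,0,0.08]},{"xyz": [-0.2,0.12,0],"rotation": [0,0,0.1]},{"xyz": [-0.2,0.12,0],"rotation": [0,0,0.1]},{"xyz": [-0.2,0.12,0],"rotation": [0,0,0.1]},{"xyz": [-0.1,0.05,0],"rotation": [0,0,0.07]},{"xyz": [-0.045,0.025,0],"rotation": [0,0,0]},{"xyz": [0,0,0],"rotation": [0,0,0]},{"xyz": [0,0,0],"rotation": [0,0,0]}], hand=0)

```text
clock: 8.65
ee_pos: [0.4372, 0.0683, 0.1332]
orientation: [[0.002, -0.41, 0.912], [-0.0, 0.912, 0.41], [-1.0, -0.001, 0.002]]
wrist_force: [0.3, 0.1, 0.3]
gripper_width: 0.999
```

```bash
python3 -c "
from h import *
pair('a3',(200,120,320,280),(220,150,350,300))"
```

```text
(400, 300, 3) (400, 347, 3)
```

View pics/a3.png

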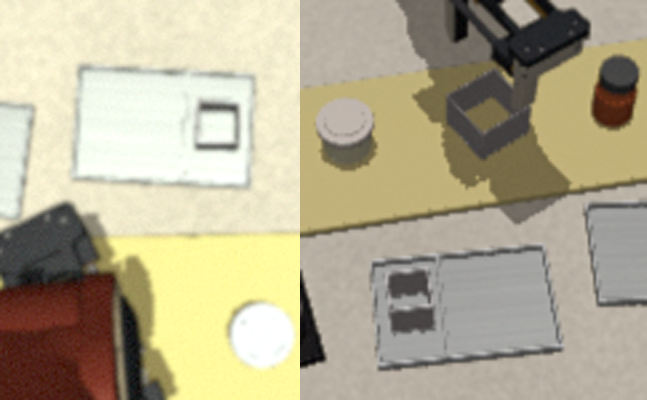

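Request:
apply_moves(moves=[{"xyz": [-0.003,0.005,-0.1],"rotation": [0,0,0]},{"xyz": [0,0,-0.15],"rotation": [0,0,0]},{"xyz": [0,0,-0.1],"rotation": [0,0,0]},{"xyz": [0,0,-0.05],"rotation": [0,0,0]},{"xyz": [0,0,0],"rotation": [0,0,0]},{"xyz": [0,0,0],"rotation": [0,0,0]}])

```text
clock: 9.5
ee_pos: [0.4358, 0.0698, 0.0533]
orientation: [[0.001, -0.411, 0.912], [0.0, 0.912, 0.411], [-1.0, -0.0, 0.001]]
wrist_force: [0.1, 0.7, 0.3]
gripper_width: 1.001
```

Request:
apply_moves(moves=[{"xyz": [0,0,0],"rotation": [0,0,0]},{"xyz": [0,0,0],"rotation": [0,0,0]},{"xyz": [0,0,0],"rotation": [0,0,0]},{"xyz": [0,0,0],"rotation": [0,0,0]},{"xyz": [0,0,0],"rotation": [0,0,0]}], hand=1)

```text
clock: 10.12
ee_pos: [0.4348, 0.0698, 0.053]
orientation: [[-0.001, -0.412, 0.911], [-0.0, 0.911, 0.412], [-1.0, 0.0, -0.001]]
wrist_force: [-1.0, -0.6, 3.3]
gripper_width: 0.664
```

Request:
apply_moves(moves=[{"xyz": [0,0,0.1],"rotation": [0,0,0]},{"xyz": [0,0,0.15],"rotation": [0,0,0]},{"xyz": [0.05,-0.01,0.1],"rotation": [0,0,-0.04]},{"xyz": [0.13,-0.02,0],"rotation": [0,0,-0.08]},{"xyz": [0.2,-0.03,0],"rotation": [0,0,-0.1]},{"xyz": [0.2,-0.03,0],"rotation": [0,0,-0.1]},{"xyz": [0.2,-0.03,0],"rotation": [0,0,-0.1]},{"xyz": [0.15,-0.02,0],"rotation": [0,0,-0.06]},{"xyz": [0.053,-0.007,0],"rotation": [0,0,0]},{"xyz": [0,0,-0.1],"rotation": [0,0,0]},{"xyz": [0,0,-0.1],"rotation": [0,0,0]},{"xyz": [0,0,-0.05],"rotation": [0,0,0]},{"xyz": [0,0,0],"rotation": [0,0,0]},{"xyz": [0,0,0],"rotation": [0,0,0]}])

```text
clock: 11.88
ee_pos: [0.6321, 0.0405, 0.0736]
orientation: [[0.001, 0.078, 0.997], [0.0, 0.997, -0.078], [-1.0, 0.0, 0.001]]
wrist_force: [0.4, -0.6, -1.9]
gripper_width: 0.664
```

Request:
apply_moves(moves=[{"xyz": [0,0,-0.07],"rotation": [0,0,0]},{"xyz": [0,0,-0.04],"rotation": [0,0,0]},{"xyz": [0,0,-0.02],"rotation": [0,0,0]},{"xyz": [0,0,-0.01],"rotation": [0,0,0]},{"xyz": [0,0,0],"rotation": [0,0,0]},{"xyz": [0,0,0],"rotation": [0,0,0]}])

```text
clock: 12.62
ee_pos: [0.632, 0.0404, 0.0451]
orientation: [[0.001, 0.079, 0.997], [0.0, 0.997, -0.079], [-1.0, 0.0, 0.001]]
wrist_force: [-0.0, -0.6, -1.9]
gripper_width: 0.66
```

Request:
apply_moves(moves=[{"xyz": [0,0,-0.005],"rotation": [0,0,0]},{"xyz": [0,0,0],"rotation": [0,0,0]},{"xyz": [0,0,0],"rotation": [0,0,0]}])

```text
clock: 13.0
ee_pos: [0.6321, 0.0405, 0.0441]
orientation: [[0.001, 0.078, 0.997], [0.0, 0.997, -0.078], [-1.0, 0.0, 0.001]]
wrist_force: [-0.9, 0.2, -0.1]
gripper_width: 0.667
```

Request:
apply_moves(moves=[{"xyz": [0,0,0],"rotation": [0,0,0]},{"xyz": [0,0,0],"rotation": [0,0,0]},{"xyz": [0,0,0],"rotation": [0,0,0]},{"xyz": [0,0,0],"rotation": [0,0,0]}], hand=0.08)

```text
clock: 13.5
ee_pos: [0.6318, 0.0405, 0.0438]
orientation: [[-0.0, 0.079, 0.997], [0.0, 0.997, -0.079], [-1.0, 0.0, -0.0]]
wrist_force: [-0.2, 0.6, 0.1]
gripper_width: 0.919
```

Request:
apply_moves(moves=[{"xyz": [0,0,0.1],"rotation": [0,0,0]},{"xyz": [0,0,0.2],"rotation": [0,0,0]},{"xyz": [-0.05,-0.03,0.1],"rotation": [0,0,0.02]},{"xyz": [-0.15,-0.09,0],"rotation": [0,0,0.03]},{"xyz": [-0.2,-0.12,0],"rotation": [0,0,0.04]},{"xyz": [-0.2,-0.12,0],"rotation": [0,0,0.04]},{"xyz": [-0.2,-0.12,0],"rotation": [0,0,0.04]},{"xyz": [-0.15,-0.07,0],"rotation": [0,0,0.03]},{"xyz": [-0.045,-0.027,0],"rotation": [0,0,0]},{"xyz": [0,0,0],"rotation": [0,0,0]},{"xyz": [0,0,0],"rotation": [0,0,0]}], hand=0)

```text
clock: 14.88
ee_pos: [0.4347, -0.0742, 0.1242]
orientation: [[0.002, -0.132, 0.991], [0.0, 0.991, 0.132], [-1.0, -0.0, 0.002]]
wrist_force: [0.4, 0.7, 0.1]
gripper_width: 0.998
```

```bash
python3 -c "
from h import *
pair('a4',(200,120,320,280),(200,150,350,300))"
```

```text
(400, 300, 3) (400, 400, 3)
```

View pics/a4.png

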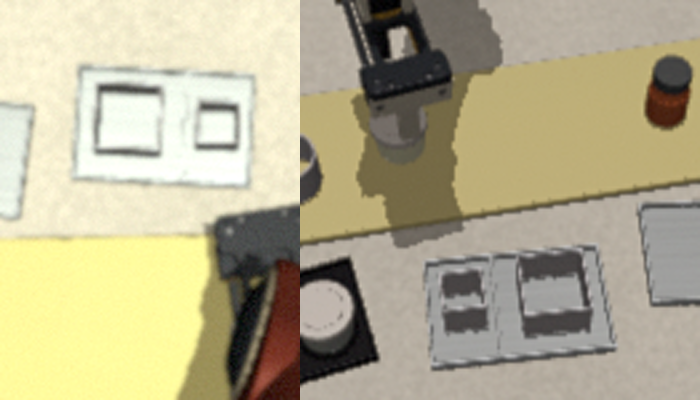

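Request:
apply_moves(moves=[{"xyz": [-0.007,-0.003,-0.1],"rotation": [0,0,0]},{"xyz": [0,0,-0.12],"rotation": [0,0,0]},{"xyz": [0,0,-0.08],"rotation": [0,0,0]},{"xyz": [0,0,-0.036],"rotation": [0,0,0]},{"xyz": [0,0,0],"rotation": [0,0,0]},{"xyz": [0,0,0],"rotation": [0,0,0]}])

```text
clock: 15.72
ee_pos: [0.4319, -0.0755, 0.0571]
orientation: [[0.001, -0.131, 0.991], [-0.0, 0.991, 0.131], [-1.0, -0.0, 0.001]]
wrist_force: [0.7, 0.7, 0.4]
gripper_width: 1.004
```

Request:
apply_moves(moves=[{"xyz": [0,0,0],"rotation": [0,0,0]},{"xyz": [0,0,0],"rotation": [0,0,0]},{"xyz": [0,0,0],"rotation": [0,0,0]},{"xyz": [0,0,0],"rotation": [0,0,0]},{"xyz": [0,0,0],"rotation": [0,0,0]}], hand=1, squeeze=15)

```text
clock: 16.35
ee_pos: [0.4313, -0.0755, 0.0567]
orientation: [[-0.0, -0.13, 0.991], [0.0, 0.991, 0.13], [-1.0, 0.0, -0.0]]
wrist_force: [-0.6, -0.5, 1.7]
gripper_width: 0.611
```

Request:
apply_moves(moves=[{"xyz": [0,0,0.08],"rotation": [0,0,0]},{"xyz": [0,0,0.15],"rotation": [0,0,0]},{"xyz": [0,0,0.15],"rotation": [0,0,0]},{"xyz": [0.1,-0.1,0.035],"rotation": [0,0,0]},{"xyz": [0.16,-0.16,0],"rotation": [0,0,0]},{"xyz": [0.2,-0.2,0],"rotation": [0,0,0]},{"xyz": [0.2,-0.2,0],"rotation": [0,0,0]},{"xyz": [0.2,-0.17,0],"rotation": [0,0,0]},{"xyz": [0.098,-0.096,0],"rotation": [0,0,0]},{"xyz": [0,0,0],"rotation": [0,0,0]},{"xyz": [0,0,-0.1],"rotation": [0,0,0]},{"xyz": [0,0,-0.1],"rotation": [0,0,0]},{"xyz": [0,0,-0.05],"rotation": [0,0,0]},{"xyz": [0,0,0],"rotation": [0,0,0]},{"xyz": [0,0,0],"rotation": [0,0,0]}])

```text
clock: 18.23
ee_pos: [0.6233, -0.2607, 0.0905]
orientation: [[0.001, -0.131, 0.991], [-0.0, 0.991, 0.131], [-1.0, -0.001, 0.001]]
wrist_force: [0.4, 0.6, -0.5]
gripper_width: 0.611
```

```bash
python3 -c "
from h import *
pair('a5',(300,120,440,280),(120,150,270,310))"
```

```text
(400, 350, 3) (400, 375, 3)
```

View pics/a5.png

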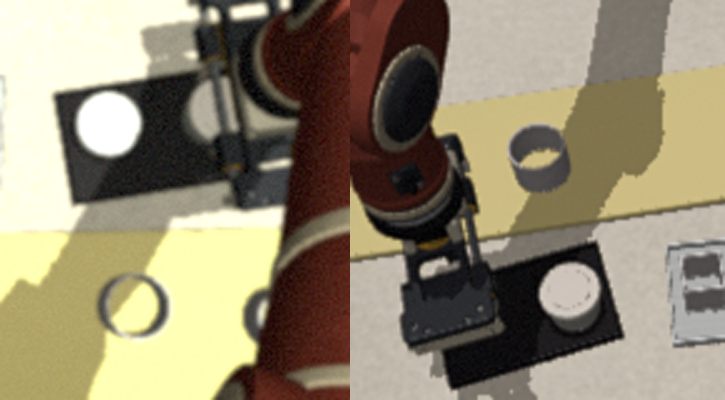

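Request:
apply_moves(moves=[{"xyz": [0,0,-0.08],"rotation": [0,0,0]},{"xyz": [0,0,-0.07],"rotation": [0,0,0]},{"xyz": [0,0,-0.03],"rotation": [0,0,0]},{"xyz": [0,0,-0.02],"rotation": [0,0,0]},{"xyz": [0,0,-0.01],"rotation": [0,0,0]},{"xyz": [0,0,0],"rotation": [0,0,0]},{"xyz": [0,0,0],"rotation": [0,0,0]}])

```text
clock: 19.2
ee_pos: [0.6232, -0.2608, 0.0479]
orientation: [[0.001, -0.131, 0.991], [-0.0, 0.991, 0.131], [-1.0, -0.0, 0.001]]
wrist_force: [-0.1, -0.1, -0.8]
gripper_width: 0.617
```

Request:
apply_moves(moves=[{"xyz": [0,0,0],"rotation": [0,0,0]},{"xyz": [0,0,0],"rotation": [0,0,0]},{"xyz": [0,0,0],"rotation": [0,0,0]},{"xyz": [0,0,0],"rotation": [0,0,0]}], hand=0.1)

```text
clock: 19.7
ee_pos: [0.623, -0.2607, 0.0477]
orientation: [[0.0, -0.13, 0.991], [-0.0, 0.991, 0.13], [-1.0, -0.0, 0.0]]
wrist_force: [-1.0, -0.1, -0.3]
gripper_width: 0.894
```

Request:
apply_moves(moves=[{"xyz": [0,0,0.05],"rotation": [0,0,0]},{"xyz": [0,0,0.1],"rotation": [0,0,0]},{"xyz": [0,0,0.2],"rotation": [0,0,0]},{"xyz": [-0.1,-0.03,0.05],"rotation": [0,0,-0.03]},{"xyz": [-0.2,-0.06,0],"rotation": [0,0,-0.06]},{"xyz": [-0.2,-0.08,0],"rotation": [0,0,-0.06]},{"xyz": [-0.2,-0.06,0],"rotation": [0,0,-0.06]},{"xyz": [-0.15,-0.05,0],"rotation": [0,0,-0.04]},{"xyz": [-0.058,-0.022,0],"rotation": [0,0,0]},{"xyz": [0,0,0],"rotation": [0,0,0]},{"xyz": [0,0,0],"rotation": [0,0,0]}], hand=0)

```text
clock: 21.08
ee_pos: [0.4433, -0.3204, 0.1279]
orientation: [[0.002, 0.128, 0.992], [0.0, 0.992, -0.128], [-1.0, 0.0, 0.002]]
wrist_force: [-0.5, -0.2, -0.2]
gripper_width: 1.004
```

```bash
python3 -c "
from h import *
pair('a6',(300,120,440,280),(110,150,260,310))"
```

```text
(400, 350, 3) (400, 375, 3)
```

View pics/a6.png

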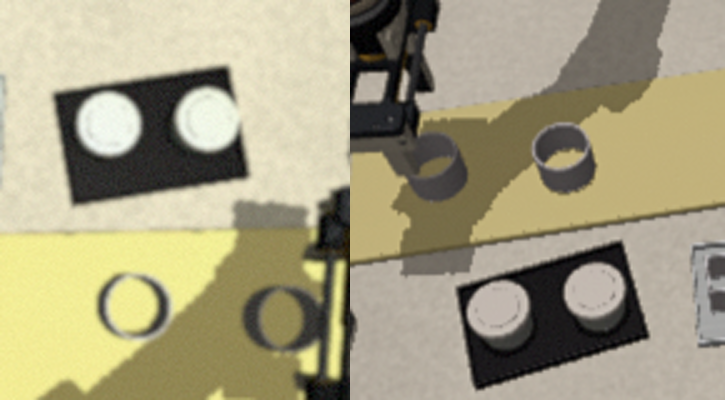

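Request:
apply_moves(moves=[{"xyz": [-0.005,-0.002,-0.1],"rotation": [0,0,-0.005]},{"xyz": [0,0,-0.13],"rotation": [0,0,0]},{"xyz": [0,0,-0.1],"rotation": [0,0,0]},{"xyz": [0,0,-0.05],"rotation": [0,0,0]},{"xyz": [0,0,0],"rotation": [0,0,0]},{"xyz": [0,0,0],"rotation": [0,0,0]}])

```text
clock: 21.92
ee_pos: [0.441, -0.3218, 0.0523]
orientation: [[0.001, 0.135, 0.991], [-0.001, 0.991, -0.135], [-1.0, -0.001, 0.001]]
wrist_force: [0.8, -0.4, -0.0]
gripper_width: 0.996
```

Request:
apply_moves(moves=[{"xyz": [0,0,0],"rotation": [0,0,0]},{"xyz": [0,0,0],"rotation": [0,0,0]},{"xyz": [0,0,0],"rotation": [0,0,0]},{"xyz": [0,0,0],"rotation": [0,0,0]},{"xyz": [0,0,0],"rotation": [0,0,0]}], hand=1, squeeze=25)

```text
clock: 22.55
ee_pos: [0.4405, -0.3216, 0.0518]
orientation: [[0.0, 0.136, 0.991], [-0.0, 0.991, -0.136], [-1.0, -0.0, 0.0]]
wrist_force: [-0.3, 0.4, 1.7]
gripper_width: 0.644
```

Request:
apply_moves(moves=[{"xyz": [0,0,0.08],"rotation": [0,0,0]},{"xyz": [0,0,0.2],"rotation": [0,0,0]},{"xyz": [0.02,0.06,0.2],"rotation": [0,0,0]},{"xyz": [0.05,0.15,0],"rotation": [0,0,0]},{"xyz": [0.08,0.25,0],"rotation": [0,0,0]},{"xyz": [0.08,0.25,0],"rotation": [0,0,0]},{"xyz": [0.08,0.25,0],"rotation": [0,0,0]},{"xyz": [0.08,0.25,0],"rotation": [0,0,0]},{"xyz": [0.08,0.25,0],"rotation": [0,0,0]},{"xyz": [0.08,0.25,0],"rotation": [0,0,0]},{"xyz": [0.08,0.25,0],"rotation": [0,0,0]},{"xyz": [0.08,0.25,0],"rotation": [0,0,0]},{"xyz": [0.08,0.25,0],"rotation": [0,0,0]},{"xyz": [0.05,0.25,0],"rotation": [0,0,0]},{"xyz": [0.029,0.15,0],"rotation": [0,0,0]},{"xyz": [0,0.046,0],"rotation": [0,0,0]},{"xyz": [0,0,-0.1],"rotation": [0,0,0]},{"xyz": [0,0,-0.1],"rotation": [0,0,0]},{"xyz": [0,0,0],"rotation": [0,0,0]},{"xyz": [0,0,0],"rotation": [0,0,0]}])

```text
clock: 25.05
ee_pos: [0.6148, 0.2586, 0.1088]
orientation: [[0.001, 0.137, 0.991], [-0.0, 0.991, -0.137], [-1.0, 0.0, 0.001]]
wrist_force: [-0.5, 0.2, -0.1]
gripper_width: 0.639
```

Request:
apply_moves(moves=[{"xyz": [-0.003,0.005,-0.1],"rotation": [0,0,0]},{"xyz": [0,0,-0.1],"rotation": [0,0,0]},{"xyz": [0,0,-0.07],"rotation": [0,0,0]},{"xyz": [0,0,-0.03],"rotation": [0,0,0]},{"xyz": [0,0,-0.015],"rotation": [0,0,0]},{"xyz": [0,0,-0.01],"rotation": [0,0,0]},{"xyz": [0,0,0],"rotation": [0,0,0]},{"xyz": [0,0,0],"rotation": [0,0,0]}])

```text
clock: 26.05
ee_pos: [0.6138, 0.2607, 0.0431]
orientation: [[0.001, 0.136, 0.991], [0.0, 0.991, -0.136], [-1.0, 0.0, 0.001]]
wrist_force: [-0.0, -0.6, -0.7]
gripper_width: 0.639
```

Request:
apply_moves(moves=[{"xyz": [0,0,0],"rotation": [0,0,0]},{"xyz": [0,0,0],"rotation": [0,0,0]},{"xyz": [0,0,0],"rotation": [0,0,0]},{"xyz": [0,0,0],"rotation": [0,0,0]}], hand=0.1)

```text
clock: 26.55
ee_pos: [0.6136, 0.2607, 0.0427]
orientation: [[0.0, 0.136, 0.991], [0.0, 0.991, -0.136], [-1.0, 0.0, 0.0]]
wrist_force: [-0.3, -0.9, -0.0]
gripper_width: 0.898
```

Request:
apply_moves(moves=[{"xyz": [0,0,0.05],"rotation": [0,0,0]},{"xyz": [0,0,0.15],"rotation": [0,0,0]},{"xyz": [0,0,0.2],"rotation": [0,0,0]},{"xyz": [-0.02,-0.1,0.02],"rotation": [0,0,0]},{"xyz": [-0.07,-0.22,0],"rotation": [0,0,0]},{"xyz": [-0.09,-0.25,0],"rotation": [0,0,0]},{"xyz": [-0.09,-0.25,0],"rotation": [0,0,0]},{"xyz": [-0.09,-0.25,0],"rotation": [0,0,0]},{"xyz": [-0.09,-0.25,0],"rotation": [0,0,0]},{"xyz": [-0.09,-0.25,0],"rotation": [0,0,0]},{"xyz": [-0.09,-0.25,0],"rotation": [0,0,0]},{"xyz": [-0.09,-0.22,0],"rotation": [0,0,0]},{"xyz": [-0.055,-0.14,0],"rotation": [0,0,0]},{"xyz": [-0.02,-0.053,0],"rotation": [0,0,0]},{"xyz": [0,0,0],"rotation": [0,0,0]},{"xyz": [0,0,0],"rotation": [0,0,0]}], hand=0)

```text
clock: 28.55
ee_pos: [0.4551, -0.1842, 0.1264]
orientation: [[-0.0, 0.133, 0.991], [0.001, 0.991, -0.133], [-1.0, 0.001, -0.0]]
wrist_force: [0.2, 0.2, 0.8]
gripper_width: 1.002
```

```bash
python3 -c "
from h import *
pair('a7',(100,120,400,280),(160,150,410,310))"
```

```text
(400, 750, 3) (400, 625, 3)
```

View pics/a7.png

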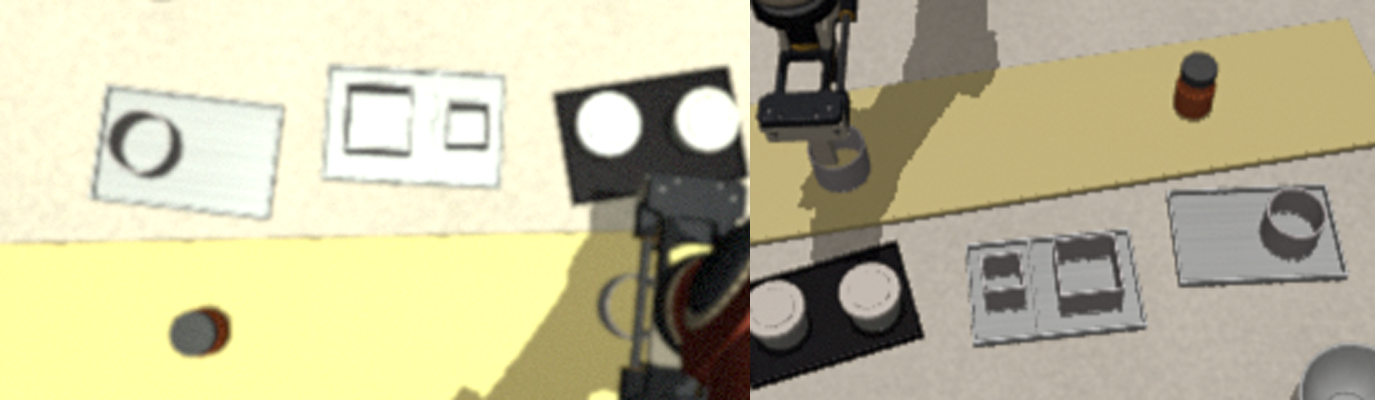

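The first ring stands in the +y half of the plain tray (top view, around crop pixel 148,143). That picture came out wider than the 800 px limit, so I'll keep the next ones smaller.

Request:
apply_moves(moves=[{"xyz": [0.003,-0.008,-0.1],"rotation": [0,0,0]},{"xyz": [0,0,-0.13],"rotation": [0,0,0]},{"xyz": [0,0,-0.1],"rotation": [0,0,0]},{"xyz": [0,0,-0.042],"rotation": [0,0,0]},{"xyz": [0,0,0],"rotation": [0,0,0]},{"xyz": [0,0,0],"rotation": [0,0,0]}])

```text
clock: 29.4
ee_pos: [0.4558, -0.1875, 0.0529]
orientation: [[0.001, 0.135, 0.991], [-0.0, 0.991, -0.135], [-1.0, -0.0, 0.001]]
wrist_force: [0.6, 0.1, -0.6]
gripper_width: 1.005
```

Request:
apply_moves(moves=[{"xyz": [0,0,0],"rotation": [0,0,0]},{"xyz": [0,0,0],"rotation": [0,0,0]},{"xyz": [0,0,0],"rotation": [0,0,0]},{"xyz": [0,0,0],"rotation": [0,0,0]},{"xyz": [0,0,0],"rotation": [0,0,0]}], hand=1, squeeze=25)

```text
clock: 30.02
ee_pos: [0.4551, -0.1875, 0.0523]
orientation: [[-0.0, 0.136, 0.991], [0.0, 0.991, -0.136], [-1.0, 0.0, -0.0]]
wrist_force: [0.1, 0.2, 1.3]
gripper_width: 0.628
```

Request:
apply_moves(moves=[{"xyz": [0,0,0.08],"rotation": [0,0,0]},{"xyz": [0,0,0.2],"rotation": [0,0,0]},{"xyz": [0.02,0.06,0.2],"rotation": [0,0,0]},{"xyz": [0.05,0.15,0],"rotation": [0,0,0]},{"xyz": [0.1,0.25,0],"rotation": [0,0,0]},{"xyz": [0.1,0.25,0],"rotation": [0,0,0]},{"xyz": [0.1,0.25,0],"rotation": [0,0,0]},{"xyz": [0.1,0.25,0],"rotation": [0,0,0]},{"xyz": [0.1,0.25,0],"rotation": [0,0,0]},{"xyz": [0.1,0.2,0],"rotation": [0,0,0]},{"xyz": [0.05,0.15,0],"rotation": [0,0,0]},{"xyz": [0.024,0.05,0],"rotation": [0,0,0]},{"xyz": [0,0,-0.1],"rotation": [0,0,0]},{"xyz": [0,0,-0.1],"rotation": [0,0,0]},{"xyz": [0,0,0],"rotation": [0,0,0]},{"xyz": [0,0,0],"rotation": [0,0,0]}])

```text
clock: 32.02
ee_pos: [0.6044, 0.1834, 0.1089]
orientation: [[0.001, 0.137, 0.991], [-0.0, 0.991, -0.137], [-1.0, -0.0, 0.001]]
wrist_force: [-0.2, 0.7, -1.6]
gripper_width: 0.628
```

Target TCP is about z = 0.0435.

Request:
apply_moves(moves=[{"xyz": [-0.003,0.003,-0.1],"rotation": [0,0,0]},{"xyz": [0,0,-0.1],"rotation": [0,0,0]},{"xyz": [0,0,-0.07],"rotation": [0,0,0]},{"xyz": [0,0,-0.03],"rotation": [0,0,0]},{"xyz": [0,0,-0.015],"rotation": [0,0,0]},{"xyz": [0,0,-0.009],"rotation": [0,0,0]},{"xyz": [0,0,0],"rotation": [0,0,0]},{"xyz": [0,0,0],"rotation": [0,0,0]}])

```text
clock: 33.02
ee_pos: [0.6036, 0.1851, 0.0438]
orientation: [[0.001, 0.136, 0.991], [0.0, 0.991, -0.136], [-1.0, 0.0, 0.001]]
wrist_force: [0.0, -0.8, -1.7]
gripper_width: 0.631
```

Request:
apply_moves(moves=[{"xyz": [0,0,0],"rotation": [0,0,0]},{"xyz": [0,0,0],"rotation": [0,0,0]},{"xyz": [0,0,0],"rotation": [0,0,0]},{"xyz": [0,0,0],"rotation": [0,0,0]}], hand=0.1)

```text
clock: 33.52
ee_pos: [0.6034, 0.1851, 0.0435]
orientation: [[0.0, 0.136, 0.991], [0.0, 0.991, -0.136], [-1.0, 0.0, 0.0]]
wrist_force: [-0.1, -0.3, -0.8]
gripper_width: 0.899
```

Request:
apply_moves(moves=[{"xyz": [0,0,0.05],"rotation": [0,0,0]},{"xyz": [0,0,0.15],"rotation": [0,0,0]},{"xyz": [0,0,0.2],"rotation": [0,0,0]},{"xyz": [0,0,0.25],"rotation": [0,0,0]},{"xyz": [-0.1,0,0.25],"rotation": [0,0,0]},{"xyz": [-0.25,0,0.1],"rotation": [0,0,0]},{"xyz": [-0.25,0,0],"rotation": [0,0,0]},{"xyz": [-0.2,0.1,0],"rotation": [0,0,0]},{"xyz": [-0.1,0.2,0],"rotation": [0,0,0]},{"xyz": [0,0.25,0],"rotation": [0,0,0]},{"xyz": [0,0.25,0],"rotation": [0,0,0]},{"xyz": [0,0.1,0],"rotation": [0,0,0]},{"xyz": [0,0,0],"rotation": [0,0,0]},{"xyz": [0,0,0],"rotation": [0,0,0]}])

```text
clock: 35.28
ee_pos: [0.4241, 0.3625, 0.2437]
orientation: [[0.0, 0.139, 0.99], [-0.002, 0.99, -0.139], [-1.0, -0.002, 0.0]]
wrist_force: [1.5, -0.7, 0.4]
gripper_width: 0.898
```

```bash
python3 -c "
from h import *
import pickle
f=grab_frame('top');g=grab_frame('scene');pickle.dump((f,g),open('f1.pkl','wb'))
cv2.imwrite('pics/e1.png',z(f,130,120,420,300,2.7,1.5)); cv2.imwrite('pics/e2.png',z(g,140,150,410,310,2.9,1.2))
print(get_state()['clock'])"
```

```text
35.375
```

View pics/e1.png

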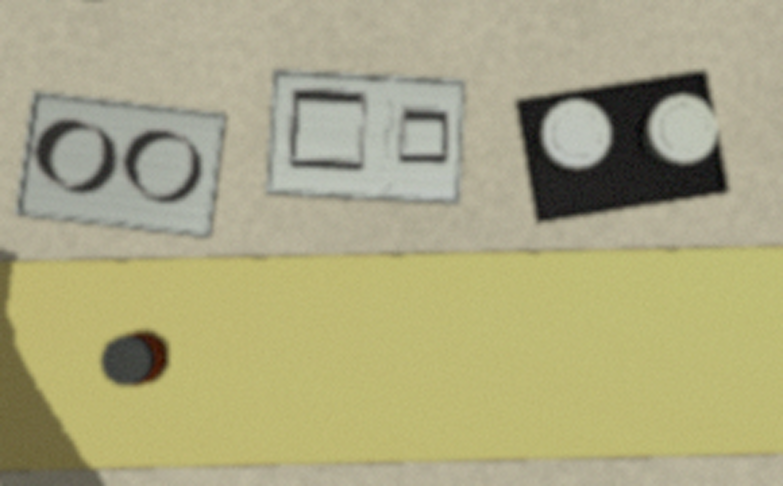

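View pics/e2.png

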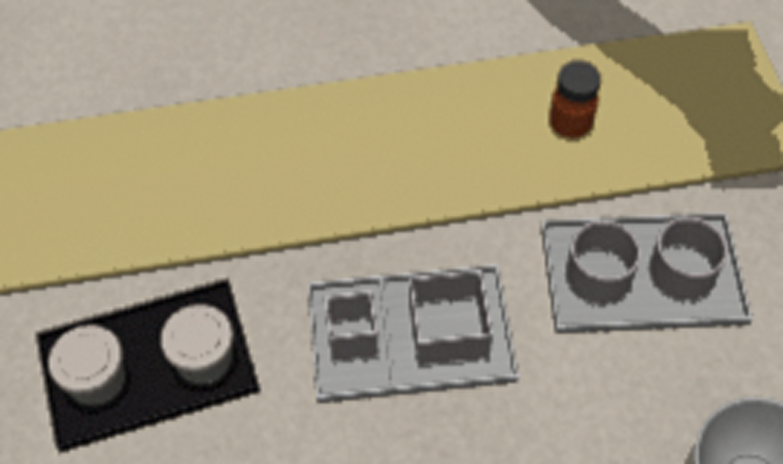

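Run:
```python
from h import *
import pickle
np.set_printoptions(precision=4,suppress=True)
f,g=pickle.load(open("f1.pkl","rb")); f0,g0=pickle.load(open("f0.pkl","rb"))
T=lambda p:(np.float64(p).reshape(-1,2)+.5)/2.7-.5+[130,120]
tr={"p":(.6069,.2212,-7.7),"d":(.6269,.0079,-4.3),"b":(.6149,-.2171,7.5)}
for n,t,p,h in(("r1","p",(76,156),.048),("r2","p",(163,166),.048),("big","d",(328,130),.048),("sml","d",(424,135),.048),("tub","b",(682,129),.047),("stored","b",(576,133),.047)):
    x,y,a=tr[t]; w=back(f,T(p),h)[0,:2]; a=np.radians(a); d=w-[x,y]
    print(n,w,"tray",[d[0]*np.cos(a)+d[1]*np.sin(a),-d[0]*np.sin(a)+d[1]*np.cos(a)])
print("jar",back(f,T((128,359)),.082))
for F,F0,bx in((f,f0,(325,152,360,186)),(f,f0,(155,230,200,275)),(g,g0,(190,250,225,290)),(g,g0,(325,165,350,200))):
    c=F0["color"][bx[1]:bx[3],bx[0]:bx[2]];r=F["color"][bx[1]-6:bx[3]+6,bx[0]-6:bx[2]+6]
    m=cv2.minMaxLoc(cv2.matchTemplate(r,c,cv2.TM_CCOEFF_NORMED)); print("shift px",m[3][0]-6,m[3][1]-6,round(m[1],3))
```

```text
r1 [0.609  0.2511] tray [np.float64(-0.0019431034982676128), np.float64(0.029943443694380352)]
r2 [0.5991 0.1784] tray [np.float64(-0.002033703744816353), np.float64(-0.043513412189827266)]
big [0.6269 0.0395] tray [np.float64(-0.002409137941903073), np.float64(0.03153506406778932)]
sml [ 0.621  -0.0413] tray [np.float64(-0.002203079205381918), np.float64(-0.049459040759174414)]
tub [ 0.622  -0.2598] tray [np.float64(0.0014367375763065559), np.float64(-0.04324148793300047)]
stored [ 0.6203 -0.1698] tray [np.float64(0.011554371119452737), np.float64(0.046160452525221586)]
jar [[0.4399 0.1998 0.082 ]]
shift px 0 0 0.999
shift px 0 0 0.998
shift px 0 0 0.999
shift px 0 0 0.988
```

```bash
python3 -c "
from station import *
print(job_done())"
```

```text
the job is handed in; nothing more can be done
None
```

All five things are off the cutting board and standing in their trays, and the job is handed in. It took about 35 s of the 102 s allowed. I gripped each one from above, set it down and released it, then moved the arm clear. The hand-in gives no verdict.

In the final pictures everything stands upright inside its tray walls. The centres, measured from the top view in each tray's own axes, are all within the limits:

| Item | Tray | x (mm) | y (mm) |
|---|---|---|---|
| First ring | undivided steel | -2 | +30 |
| Second ring | undivided steel | -2 | -44 |
| Large frame | larger bay of the divided tray | -2 | +32 |
| Small frame | smaller bay of the divided tray | -2 | -49 |
| Tub | black | +1 | -43 |

- **Left in place:** comparing the pictures before and after shows no shift, to the nearest pixel (about 2 mm), of the stored tub or the spice jar in either camera.
- **Disagreements:**
  - The two cameras differed by 1–5 mm, mostly in x, so I used the average.
  - The picture readings put the rings about 5–8 mm lower in y than where the arm released them. Part of that is probably my reading of the rims, and both values are within the limits.
  - The gripper width on the tub lid read about 1 mm under the given 58 mm.
- **Not followed:** one combined check picture, taken after the first ring was placed, was 1375 px wide, over the 800 px limit.

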